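# Open the tool chest through its pop-out T-handle

### The arm

A 6-joint arm with a two-finger parallel gripper is mounted at the origin on the work surface. World frame = base frame: x ahead of the robot, y to its left, z up, the work surface at z = 0. Lengths are in m, angles in degrees, forces in N, time in s.
With the tool pointing down it reaches from about 0.35 to 0.975 m from the base axis. Payload 4.9 kg.
Tool frame: the origin (TCP) lies at the very end of the fingers, on their centre line; the grasp point (between the pads) lies 19 mm behind it; z points along the fingers, x is the direction in which the jaws open and shut, and the axes are right-handed (so a half turn about z gives the same grasp; the last joint's range is limited). The gripper opens to 85 mm and grips with 20 to 120 N. Pads are 22 mm wide; open, the fingers measure 114 mm over their backs; the gripper's body (76 mm by 85 mm) begins 54 mm behind the grasp point. The pads swing forward as they close: fully open they stand 13 mm farther back than shut.
Start: joints at [-70.531, 3.019, 92.412, -0, 84.569, -6.818], TCP at [0.277, -0.56, 0.231] pointing down, gripper open.
Joint ranges: [-172.51, 172.51], [-57.92, 126.97], [3.15, 148.05], [-58.71, 238.71], [5.1, 150.11], [-179.66, 179.66]. Speed limits (degrees/s): [147.25, 147.25, 180, 180, 180, 180].

### API

Orientations are given as a 3x3 rotation matrix whose columns are the frame's x, y, z axes.
In Python, from station import manip gives the robot as it stands.
- The arm moves only by the tool arm_command, never from a script. Its argument "steps" is a list of rows, each an object of numbers: "wx", "wy", "wz": the turn, a rotation vector about the tool's x, y, z in units of 8 degrees (1.0 is 8 degrees); "dx", "dy", "dz": the shift along the tool's x, y, z in mm; "jaw": the closure in counts, from 0 (fully open) to 255 (shut). A call has exactly 8 rows; each row shifts and turns the commanded pose from where the row before left it, along the tool's axes as they then stand; what a row does not reach is not made up. A row lasts 1/8 s, in which the tool goes at most 62.5 mm and 10.7 degrees, less where a joint would pass 70% of its speed; a pose out of reach is approached as far as the arm can. A call is refused whole if a number of a shift passes 62.5 or a number of a turn 1, either way. A call with a gripper value outside its range is refused whole. The fingers move at their own pace and stop on an object; the grip force is fixed at half the most. Time passes only in rows, so rows that do not move let the fingers close, or fill a call up. It gives the time, the measured TCP pose, the force and the opening at its end, in the units of the state.
- manip.sense(): the state, without advancing time (a new reading comes with each control period).
- manip.read_camera(name): name is "side" or "top" or "wrist"; returns a dict with "frame" (384x512x3 uint8, red, green, blue), "camera_matrix" (3x3 intrinsics, pixels), "cam_to_world" (4x4, takes a point from camera to world coordinates); the wrist camera has in their place "T_tool_cam" (4x4, takes a point from camera to tool coordinates, whose origin is the TCP and whose axes are the tool frame's). Camera axes: x right, y down, z forward; pixel columns grow to the right and rows downward; lengths in m; the calibration is good to about 2 mm. A picture is of the moment at which its call begins: read the wrist's pose just before it. There is no depth.
- manip.job_done(): hands the job in, once; it reports no verdict.
The state is a dict: "clock": time; "joints": joint angles; "joint_vel": joint speeds; "joint_torque": joint torques, N m; "tool_pos": TCP position; "orientation": TCP orientation; "ft_force": force on the tool from outside, world axes, zero at the start; "torque": the same for the moment, N m; "grip_width": finger opening in m.
Only numpy, scipy, OpenCV 4.12 (cv2) and the standard library are available. Lean on these libraries where they do the work, as an engineer would, in place of code of your own. Each camera call takes 0.05 s, during which the arm holds its last target.

### The job

Open the metal tool chest on the bench: press the release button on the lid gently until the T-handle pops out, turn the handle clockwise to its stop to unlatch, then raise the lid by the handle until its front edge stands at least 9 cm open, and let go so that the lid stays up and the handle stays turned. Press no harder than about 15 N on the button and leave the clay bowl, the clay pumpkin and the brick where they are.

Things in the scene. Friction and masses are not known exactly. Their poses are not given: they have to be found in the camera images.
- chest: Fixed aluminium tool chest, 300 mm deep (x), 360 mm wide (y), 160 mm high without lid. Origin: centre of its underside on the bench; z up; x points from its front (the robot's side) to its hinge side.
- hinge_line (a point): Middle of the lid's hinge line, on the far (+x) upper rim of the chest, 150 mm behind its centre and 160 mm above the bench. Its y axis is the hinge axis: the lid opens by turning about +y (front edge up); the handle then moves on an arc about this line.
- lockplate (a point): Grey lock plate on the lid. Origin: on the handle's axis at the lid's top skin (180 mm above the bench, 220 mm in front of the hinge line); axes as the chest's when shut. 72 mm in x, y from -58 to +102 mm, face 18 mm above the origin. A slot 20 x 96 mm (long in y) holds the handle while in.
- button: Release button at x 0, y +78 mm of the plate. Origin: on its axis, level with the plate's face while not pressed. Its round black cap, 26 mm across, is screwed on to a different height every time: its flat top is 9 to 27 mm above the origin; find it by feel. Pushes back with some 2 N, growing to about 5 N; the handle is freed about 5 mm down; hard stop at 7 mm. Over 18 N is forbidden.
- handle_pop (a joint): How far the T-handle is out, m: 0 in (bar flush with the plate's face), 0.026 fully out, where a spring drives it once freed; pushed back it yields up to 16 mm at some 3 N and returns. Bar: steel, 84 mm long, 14 wide, 14 thick, centred on the plate's axis; fully out its underside is 30 mm and its top 44 mm above the plate's origin.
- handle (a joint): Turn of the T-handle, rad: 0 latched (bar along the plate's y), grows clockwise seen from above, end stop 1.31 (bar near the plate's x). Turns only when out by more than 12 mm; stiff (0.25 N m), stays where left; latch clear from about 1.0. Pinch the bar across its width at its middle.
- lid (a joint): Opening of the lid, rad: 0 shut, stop at 0.9. The front edge is 304 mm from the hinge: 0.30 rad is 9 cm open. The hinge is stiff and stays where left; lifting at the handle takes some 8 to 14 N. While latched it gives only about 0.01 rad.
- bowl: Bystander: fired clay bowl, 120 mm across, 55 mm high, origin under its centre.
- clay_pumpkin: Bystander: grey clay pumpkin, 115 mm across, 77 mm high, origin under its centre.
- clinker: Bystander: brick, 210 x 100 x 52 mm, origin under its centre.

How it is judged (in metres and radians):
On the way, in this order (a step that is already met when the one before it is completed fails the run):
1. the button has been pressed and the T-handle has popped out, not yet turned (value of joint handle_pop above 0.02 m and value of joint handle below 0.4 rad and value of joint lid below 0.1 rad), for 0.1 s.
2. the handle is turned clockwise to its stop (beyond 1.15 rad) with the lid still down (value of joint handle above 1.15 rad and value of joint lid below 0.1 rad), for 0.1 s.
At the end, for the whole second after the job is handed in: The lid stands open by itself, at rest, by more than 0.27 rad (front edge about 8 cm up), the handle still turned beyond 1.0 rad (value of joint lid above 0.27 rad and value of joint handle above 1 rad and velocity of joint lid between -0.03 and 0.03 rad/s); the robot touches nothing.
It fails at once if more than 18 N on the release button (contact force between anything else and button above 18 N).
It fails at once if the bowl is moved by more than 2 cm (distance of bowl from where it was at the start of the episode above 0.02 m).
It fails at once if the clay pumpkin is moved by more than 2 cm (distance of clay_pumpkin from where it was at the start of the episode above 0.02 m).
It fails at once if the brick is moved by more than 2 cm (distance of clinker from where it was at the start of the episode above 0.02 m).
It also fails if it takes over 64 s, if anything falls off the work surface, if the arm or the gripper's body presses on something with over 40 N, if the wrist force passes 120 N, or if a joint passes its speed limit or range.

## Working session

There is one attempt and no reset: what is moved stays moved. The work goes in short steps, Python scripts to look and compute and a tool call to move; the robot and the scene stay as the last step left them, time stands still between calls to the robot, and variables do not carry over. Pictures are saved under pics/ and viewed, and the job is handed in when it is done.

Besides the shell and the picture viewer there is one more tool, called after "Call:" as a command line: name --argument value ..., lists and objects as JSON in quotes. arm_command: Moves the arm, as the interface text tells. Its arguments: {"type":"object","properties":{"steps":{"type":"array","items":{"type":"object","properties":{"wx":{"type":"number"},"wy":{"type":"number"},"wz":{"type":"number"},"dx":{"type":"number"},"dy":{"type":"number"},"dz":{"type":"number"},"jaw":{"type":"number"}}}}},"required":["steps"]}

```bash
ls; mkdir -p pics; python3 - <<'E'
from station import manip
import cv2,numpy as np
s=manip.sense(); print({k:np.round(v,3).tolist() for k,v in s.items()})
for n in ["side","top","wrist"]:
    c=manip.read_camera(n); cv2.imwrite(f"pics/{n}0.png",c["frame"][:,:,::-1])
    print(n,{k:np.round(v,4).tolist() for k,v in c.items() if k!="frame"})
E
```

```text
pics
{'clock': 0.0, 'joints': [-70.53, 3.057, 92.492, -0.002, 84.569, -6.815], 'joint_vel': [-0.019, 0.026, 0.033, -0.032, -0.085, -0.067], 'joint_torque': [-0.001, -39.368, -37.018, -0.0, 0.007, 0.0], 'tool_pos': [0.277, -0.56, 0.23], 'orientation': [[0.443, -0.897, -0.001], [-0.897, -0.443, 0.002], [-0.002, -0.0, -1.0]], 'ft_force': [-0.229, 0.167, 0.46], 'torque': [0.017, 0.02, 0.011], 'grip_width': 0.085}
side {'camera_matrix': [[499.4327, 0.0, 255.0229], [0.0, 499.4327, 197.289], [0.0, 0.0, 1.0]], 'cam_to_world': [[0.9939, -0.0489, 0.0992, 0.3831], [-0.1083, -0.6132, 0.7825, -1.5282], [0.0226, -0.7884, -0.6147, 1.3801], [0.0, 0.0, 0.0, 1.0]]}
top {'camera_matrix': [[456.682, 0.0, 249.935], [0.0, 456.682, 186.6092], [0.0, 0.0, 1.0]], 'cam_to_world': [[0.023, -0.9977, 0.0635, 0.4402], [-0.9995, -0.0242, -0.0192, 0.0281], [0.0207, -0.063, -0.9978, 1.931], [0.0, 0.0, 0.0, 1.0]]}
wrist {'camera_matrix': [[306.7805, 0.0, 254.794], [0.0, 306.7805, 186.9621], [0.0, 0.0, 1.0]], 'T_tool_cam': [[1.0, 0.0, -0.0004, -0.0006], [0.0001, 0.9553, 0.2957, -0.0744], [0.0004, -0.2957, 0.9553, -0.1433], [0.0, 0.0, 0.0, 1.0]]}
```

View pics/side0.png

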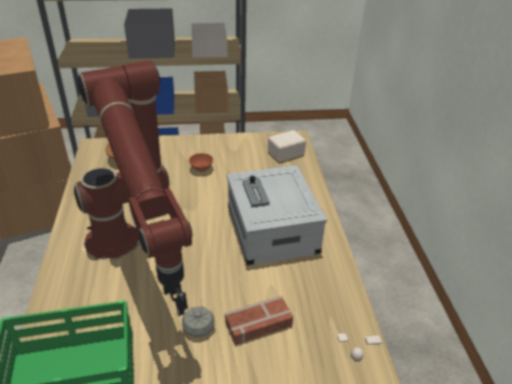

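View pics/top0.png

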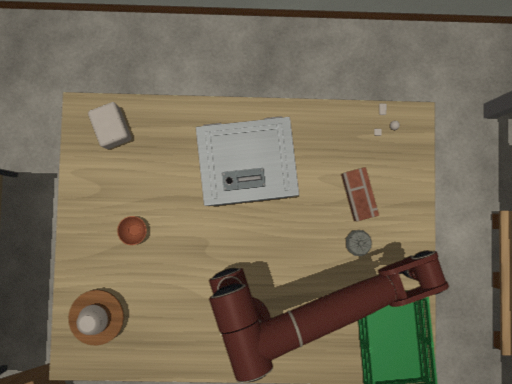

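The top view shows the chest around (247,162), with the lock plate at (244,179) and the button at its left end at (229,181). The bowl, pumpkin and brick are clear of the chest. I'll enlarge it.

```bash
python3 - <<'E'
import cv2
a=cv2.imread("pics/top0.png"); cv2.imwrite("pics/topc.png",cv2.resize(a[110:215,190:305],None,fx=5,fy=5,interpolation=cv2.INTER_CUBIC))
a=cv2.imread("pics/side0.png"); cv2.imwrite("pics/sidec.png",cv2.resize(a[160:270,220:335],None,fx=5,fy=5,interpolation=cv2.INTER_CUBIC))
E
```

```text
(no output)
```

View pics/topc.png

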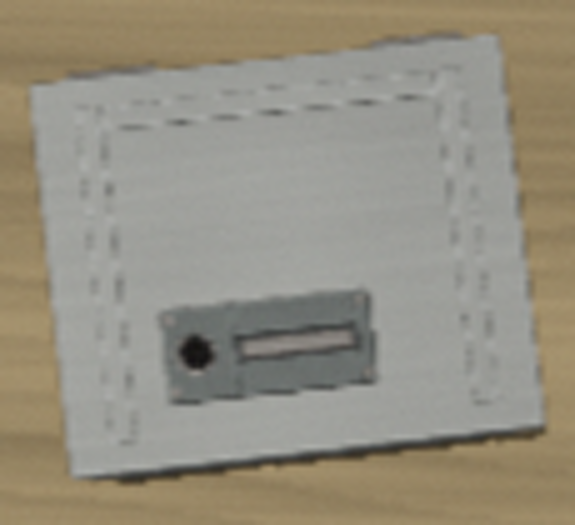

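View pics/sidec.png

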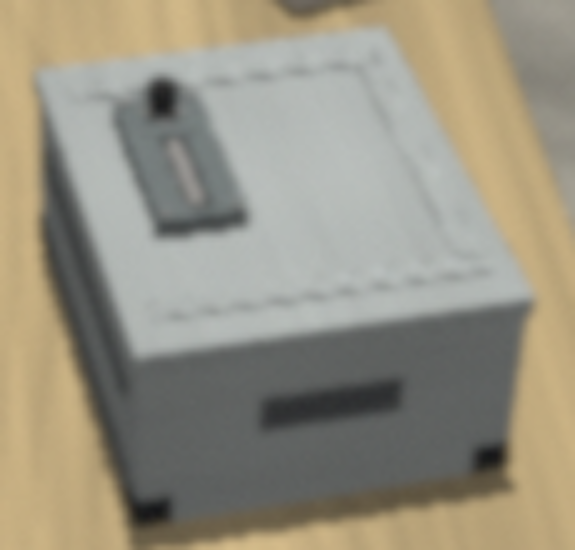

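```bash
cat > h.py <<'E'
from station import manip
import numpy as np, cv2
def ray(c,p,z,T=None):
    T=c["cam_to_world"] if T is None else T; K=c["camera_matrix"]
    d=T[:3,:3]@np.linalg.inv(K)@np.array([p[0],p[1],1.]); o=T[:3,3]
    return o+d*(z-o[2])/d[2]
def wT(c,s):
    T=np.eye(4);T[:3,:3]=s["orientation"];T[:3,3]=s["tool_pos"];return T@c["T_tool_cam"]
def proj(c,P,T):
    q=np.linalg.inv(T)@np.append(P,1); p=c["camera_matrix"]@q[:3]; return p[:2]/p[2]
E
python3 - <<'E'
from h import *
c=manip.read_camera("top")
f=lambda u,v,z:ray(c,(190+(u+.5)/5-.5,110+(v+.5)/5-.5),z)
for n,u,v,z in [("FL",32,87,.18),("FR",497,37,.18),("NR",543,430,.18),("NL",75,477,.18),("p1",160,312,.198),("p2",368,290,.198),("p3",376,382,.198),("p4",170,402,.198),("slotL",239,348,.198),("slotR",355,338,.198),("but",196,352,.216)]:
    print(n,f(u,v,z).round(4))
c=manip.read_camera("side")
f=lambda u,v,z:ray(c,(220+(u+.5)/5-.5,160+(v+.5)/5-.5),z)
for n,u,v,z in [("slotL",172,137,.198),("slotR",196,202,.198),("FL",388,28,.18),("FR",530,300,.18),("NR",138,358,.18),("NL",40,72,.18),("but",160,87,.216)]:print(n,f(u,v,z).round(4))
E
```

```text
FL [0.7773 0.2082 0.18  ]
FR [ 0.8263 -0.1511  0.18  ]
NR [ 0.5215 -0.192   0.18  ]
NL [0.4769 0.1662 0.18  ]
p1 [0.6035 0.1039 0.198 ]
p2 [ 0.6243 -0.0541  0.198 ]
p3 [ 0.5541 -0.0617  0.198 ]
p4 [0.5351 0.0945 0.198 ]
slotL [0.5775 0.0431 0.198 ]
slotR [ 0.5873 -0.045   0.198 ]
but [0.5723 0.0753 0.216 ]
slotL [0.577  0.0427 0.198 ]
slotR [ 0.5865 -0.0413  0.198 ]
FL [0.7808 0.2069 0.18  ]
FR [ 0.8238 -0.1554  0.18  ]
NR [ 0.5273 -0.1953  0.18  ]
NL [0.4803 0.1648 0.18  ]
but [0.5716 0.0859 0.216 ]
```

Call:
arm_command --steps '[{"dz": -20,"jaw": 255},{"dx": -28,"dy": -30,"dz": -20,"jaw": 255},{"dx": -36,"dy": -44,"dz": -20,"jaw": 255},{"dx": -36,"dy": -44,"dz": -10,"jaw": 255},{"dx": -36,"dy": -44,"jaw": 255},{"dx": -36,"dy": -44,"jaw": 255},{"dx": -36,"dy": -44,"jaw": 255},{"dx": -36,"dy": -44,"jaw": 255}]'

```text
$.steps[0]: bad value
```

Call:
arm_command --steps '[{"dx": -36,"dy": -44,"wz": -0.5,"jaw": 255},{"wz": -1,"jaw": 255},{"wz": -1,"jaw": 255},{"wz": -1,"jaw": 255},{"wz": -1,"jaw": 255},{"wz": -1,"jaw": 255},{"wz": -1,"jaw": 255},{"wz": -1,"jaw": 255}]'

```text
$.steps[0]: bad value
```

Call:
arm_command --steps '[{"dx": 0,"dy": 0,"dz": -20,"wx": 0,"wy": 0,"wz": 0,"jaw": 255},{"dx": -28,"dy": -30,"dz": -20,"wx": 0,"wy": 0,"wz": 0,"jaw": 255},{"dx": -36,"dy": -44,"dz": -20,"wx": 0,"wy": 0,"wz": 0,"jaw": 255},{"dx": -36,"dy": -44,"dz": -10,"wx": 0,"wy": 0,"wz": 0,"jaw": 255},{"dx": -36,"dy": -44,"dz": 0,"wx": 0,"wy": 0,"wz": 0,"jaw": 255},{"dx": -36,"dy": -44,"dz": 0,"wx": 0,"wy": 0,"wz": 0,"jaw": 255},{"dx": -36,"dy": -44,"dz": 0,"wx": 0,"wy": 0,"wz": 0,"jaw": 255},{"dx": -36,"dy": -44,"dz": 0,"wx": 0,"wy": 0,"wz": 0,"jaw": 255}]'

```text
clock: 1.25
tool_pos: [0.4331, -0.2098, 0.3034]
orientation: [[0.443, -0.897, 0.003], [-0.897, -0.443, -0.002], [0.003, -0.002, -1.0]]
ft_force: [0.6, -0.4, 0.7]
grip_width: -0.0002
```

Call:
arm_command --steps '[{"dx": -33,"dy": -42,"dz": 0,"wx": 0,"wy": 0,"wz": 0,"jaw": 255},{"dx": -33,"dy": -42,"dz": 0,"wx": 0,"wy": 0,"wz": 0,"jaw": 255},{"dx": -33,"dy": -42,"dz": 0,"wx": 0,"wy": 0,"wz": 0,"jaw": 255},{"dx": -33,"dy": -42,"dz": 0,"wx": 0,"wy": 0,"wz": 0,"jaw": 255},{"dx": -33,"dy": -42,"dz": 0,"wx": 0,"wy": 0,"wz": 0,"jaw": 255},{"dx": -31,"dy": -41,"dz": 0,"wx": 0,"wy": 0,"wz": 0,"jaw": 255},{"dx": 0,"dy": 0,"dz": 0,"wx": 0,"wy": 0,"wz": -1,"jaw": 255},{"dx": 0,"dy": 0,"dz": 0,"wx": 0,"wy": 0,"wz": -1,"jaw": 255}]'

```text
clock: 2.25
tool_pos: [0.5711, 0.0764, 0.3031]
orientation: [[0.677, -0.736, 0.002], [-0.736, -0.677, -0.0], [0.001, -0.001, -1.0]]
ft_force: [-0.3, -0.5, -0.3]
grip_width: -0.0002
```

Call:
arm_command --steps '[{"dx": 0,"dy": 0,"dz": 10,"wx": 0,"wy": 0,"wz": -1,"jaw": 255},{"dx": 0,"dy": 0,"dz": 10,"wx": 0,"wy": 0,"wz": -1,"jaw": 255},{"dx": 0,"dy": 0,"dz": 10,"wx": 0,"wy": 0,"wz": -1,"jaw": 255},{"dx": 0,"dy": 0,"dz": 10,"wx": 0,"wy": 0,"wz": -1,"jaw": 255},{"dx": 0,"dy": 0,"dz": 10,"wx": 0,"wy": 0,"wz": -1,"jaw": 255},{"dx": 0,"dy": 0,"dz": 0,"wx": 0,"wy": 0,"wz": -1,"jaw": 255},{"dx": 0,"dy": 0,"dz": 0,"wx": 0,"wy": 0,"wz": -0.94,"jaw": 255},{"dx": 0,"dy": 0,"dz": 0,"wx": 0,"wy": 0,"wz": 0,"jaw": 255}]'

```text
clock: 3.25
tool_pos: [0.5711, 0.0755, 0.253]
orientation: [[0.991, 0.134, 0.002], [0.134, -0.991, 0.0], [0.002, 0.0, -1.0]]
ft_force: [-0.4, 0.3, -0.0]
grip_width: -0.0003
```

```bash
python3 - <<'E'
from h import *
s=manip.sense();c=manip.read_camera("wrist");cv2.imwrite("pics/w1.png",c["frame"][:,:,::-1])
print(s["tool_pos"],s["joints"],s["ft_force"]);T=wT(c,s);print(proj(c,[.5716,.0768,.216],T),proj(c,[.5822,-.0005,.198],T),proj(c,s["tool_pos"],T))
E
```

```text
[0.5710771  0.07551943 0.25297259] [ 1.32443647e-01 -4.39887117e+00  9.77009926e+01 -1.77348363e-04
  8.65790217e+01 -7.58554987e+00] [-0.40679292  0.30459123 -0.00438724]
[257.63166343 215.22100327] [257.29000948 300.98301323] [256.99604645 244.65005769]
```

View pics/w1.png

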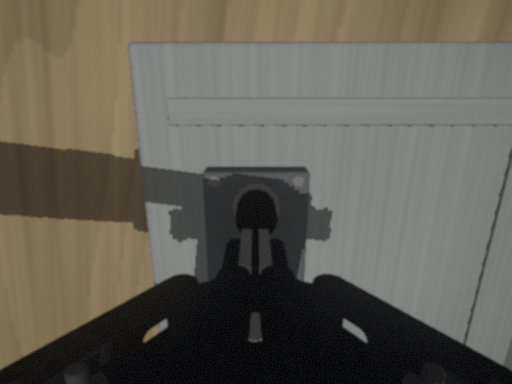

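The wrist view has the button cap at (256,211), directly ahead of the fingertips and close to my prediction of (258,215). I'll descend to just above the highest possible cap, then feel for it.

Call:
arm_command --steps '[{"dx": 0,"dy": -2,"dz": 8,"wx": 0,"wy": 0,"wz": 0,"jaw": 255},{"dx": 0,"dy": 0,"dz": 8,"wx": 0,"wy": 0,"wz": 0,"jaw": 255},{"dx": 0,"dy": 0,"dz": 6,"wx": 0,"wy": 0,"wz": 0,"jaw": 255},{"dx": 0,"dy": 0,"dz": 3,"wx": 0,"wy": 0,"wz": 0,"jaw": 255},{"dx": 0,"dy": 0,"dz": 0,"wx": 0,"wy": 0,"wz": 0,"jaw": 255},{"dx": 0,"dy": 0,"dz": 0,"wx": 0,"wy": 0,"wz": 0,"jaw": 255},{"dx": 0,"dy": 0,"dz": 0,"wx": 0,"wy": 0,"wz": 0,"jaw": 255},{"dx": 0,"dy": 0,"dz": 0,"wx": 0,"wy": 0,"wz": 0,"jaw": 255}]'

```text
clock: 4.3
tool_pos: [0.5704, 0.0775, 0.2266]
orientation: [[0.991, 0.136, 0.0], [0.136, -0.991, 0.0], [0.0, 0.0, -1.0]]
ft_force: [-0.6, -0.2, -0.3]
grip_width: -0.0001
```

Call:
arm_command --steps '[{"dx": 0,"dy": 0,"dz": 1,"wx": 0,"wy": 0,"wz": 0,"jaw": 255},{"dx": 0,"dy": 0,"dz": 1,"wx": 0,"wy": 0,"wz": 0,"jaw": 255},{"dx": 0,"dy": 0,"dz": 1,"wx": 0,"wy": 0,"wz": 0,"jaw": 255},{"dx": 0,"dy": 0,"dz": 1,"wx": 0,"wy": 0,"wz": 0,"jaw": 255},{"dx": 0,"dy": 0,"dz": 0,"wx": 0,"wy": 0,"wz": 0,"jaw": 255},{"dx": 0,"dy": 0,"dz": 0,"wx": 0,"wy": 0,"wz": 0,"jaw": 255},{"dx": 0,"dy": 0,"dz": 0,"wx": 0,"wy": 0,"wz": 0,"jaw": 255},{"dx": 0,"dy": 0,"dz": 0,"wx": 0,"wy": 0,"wz": 0,"jaw": 255}]'

```text
clock: 5.3
tool_pos: [0.5704, 0.0775, 0.2224]
orientation: [[0.991, 0.136, 0.0], [0.136, -0.991, 0.0], [0.0, -0.0, -1.0]]
ft_force: [-1.8, -0.3, 4.2]
grip_width: 0.0002
```

Call:
arm_command --steps '[{"dx": 0,"dy": 0,"dz": 1,"wx": 0,"wy": 0,"wz": 0,"jaw": 255},{"dx": 0,"dy": 0,"dz": 0,"wx": 0,"wy": 0,"wz": 0,"jaw": 255},{"dx": 0,"dy": 0,"dz": 0,"wx": 0,"wy": 0,"wz": 0,"jaw": 255},{"dx": 0,"dy": 0,"dz": 0,"wx": 0,"wy": 0,"wz": 0,"jaw": 255},{"dx": 0,"dy": 0,"dz": 0,"wx": 0,"wy": 0,"wz": 0,"jaw": 255},{"dx": 0,"dy": 0,"dz": 0,"wx": 0,"wy": 0,"wz": 0,"jaw": 255},{"dx": 0,"dy": 0,"dz": 0,"wx": 0,"wy": 0,"wz": 0,"jaw": 255},{"dx": 0,"dy": 0,"dz": 0,"wx": 0,"wy": 0,"wz": 0,"jaw": 255}]'

```text
clock: 6.3
tool_pos: [0.5703, 0.0775, 0.2213]
orientation: [[0.991, 0.136, 0.0], [0.136, -0.991, 0.0], [0.0, -0.0, -1.0]]
ft_force: [-0.5, -0.5, 3.8]
grip_width: -0.0
```

```bash
python3 - <<'E'
from h import *
s=manip.sense();print(s["tool_pos"],s["ft_force"],s["torque"])
c=manip.read_camera("wrist");cv2.imwrite("pics/w2.png",c["frame"][:,:,::-1])
c=manip.read_camera("side");cv2.imwrite("pics/s2.png",cv2.resize(c["frame"][160:270,220:335,::-1],None,fx=5,fy=5,interpolation=cv2.INTER_CUBIC))
E
```

```text
[0.57033502 0.07752177 0.22128645] [-0.51793541 -0.53591898  3.7945604 ] [ 0.02670697  0.05749334 -0.02968968]
```

View pics/w2.png

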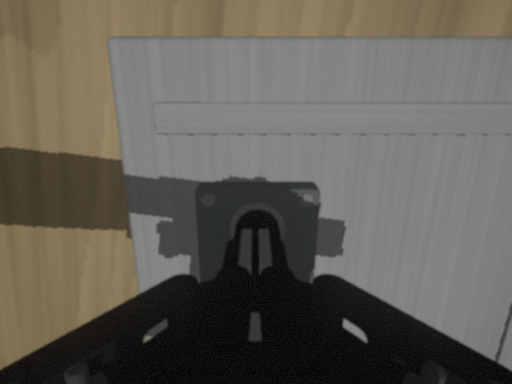

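View pics/s2.png

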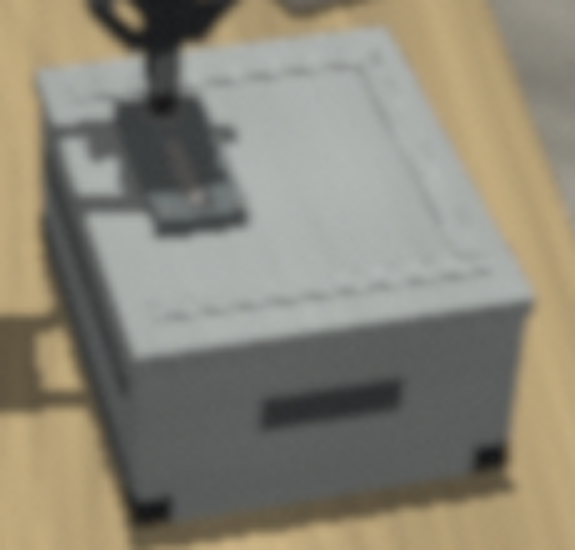

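The fingers rest on the cap at about 4 N and the bar is still flush. Next I'll press a little further.

Call:
arm_command --steps '[{"dx": 0,"dy": 0,"dz": 1,"wx": 0,"wy": 0,"wz": 0,"jaw": 255},{"dx": 0,"dy": 0,"dz": 0,"wx": 0,"wy": 0,"wz": 0,"jaw": 255},{"dx": 0,"dy": 0,"dz": 1,"wx": 0,"wy": 0,"wz": 0,"jaw": 255},{"dx": 0,"dy": 0,"dz": 0,"wx": 0,"wy": 0,"wz": 0,"jaw": 255},{"dx": 0,"dy": 0,"dz": 0,"wx": 0,"wy": 0,"wz": 0,"jaw": 255},{"dx": 0,"dy": 0,"dz": 0,"wx": 0,"wy": 0,"wz": 0,"jaw": 255},{"dx": 0,"dy": 0,"dz": 0,"wx": 0,"wy": 0,"wz": 0,"jaw": 255},{"dx": 0,"dy": 0,"dz": 0,"wx": 0,"wy": 0,"wz": 0,"jaw": 255}]'

```text
clock: 7.4
tool_pos: [0.5703, 0.0775, 0.2193]
orientation: [[0.991, 0.136, 0.0], [0.136, -0.991, 0.0], [0.0, -0.0, -1.0]]
ft_force: [0.5, 0.5, 2.7]
grip_width: -0.0003
```

```bash
cat > side.py <<'E'
from h import *
import sys
s=manip.sense();print(s["clock"],s["tool_pos"],s["ft_force"],s["torque"],s["grip_width"])
c=manip.read_camera("side");cv2.imwrite(sys.argv[1],cv2.resize(c["frame"][150:270,200:335,::-1],None,fx=5,fy=5,interpolation=cv2.INTER_CUBIC))
E
python3 side.py pics/s3.png
```

```text
7.4 [0.57030013 0.07747851 0.21930383] [0.45777698 0.51507051 2.67033388] [ 0.01175933 -0.02849845 -0.00129159] -0.00031724182537845927
```

View pics/s3.png

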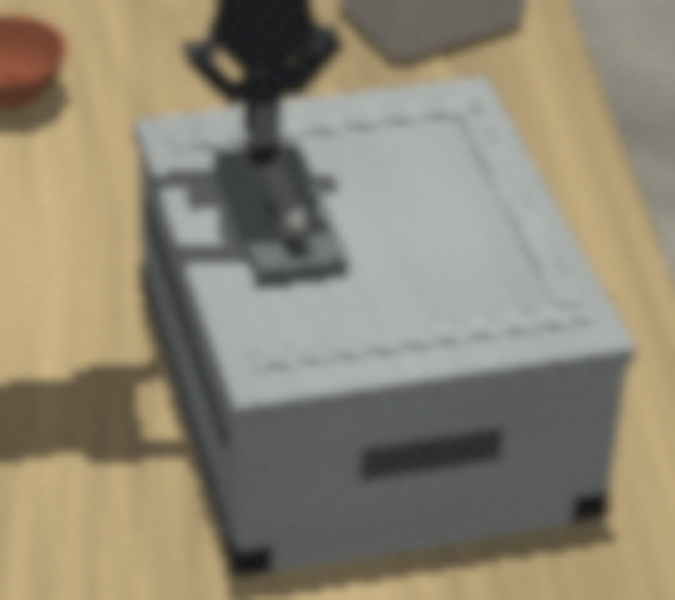

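The bar has popped out: it now stands above the plate at (290,210), with a shadow below it. I'll rise, open the jaws and move over the handle.

Call:
arm_command --steps '[{"dx": 0,"dy": 0,"dz": -10,"wx": 0,"wy": 0,"wz": 0,"jaw": 255},{"dx": 0,"dy": 0,"dz": -25,"wx": 0,"wy": 0,"wz": 0,"jaw": 120},{"dx": 0,"dy": 0,"dz": -25,"wx": 0,"wy": 0,"wz": 0,"jaw": 60},{"dx": 1,"dy": 26,"dz": 0,"wx": 0,"wy": 0,"wz": 0,"jaw": 60},{"dx": 0,"dy": 26,"dz": 0,"wx": 0,"wy": 0,"wz": 0,"jaw": 60},{"dx": 0,"dy": 27,"dz": 0,"wx": 0,"wy": 0,"wz": 0,"jaw": 60},{"dx": 0,"dy": 0,"dz": 0,"wx": 0,"wy": 0,"wz": 0,"jaw": 60},{"dx": 0,"dy": 0,"dz": 0,"wx": 0,"wy": 0,"wz": 0,"jaw": 60}]'

```text
clock: 8.45
tool_pos: [0.5817, -0.0002, 0.2791]
orientation: [[0.991, 0.136, -0.001], [0.136, -0.991, 0.001], [-0.001, -0.001, -1.0]]
ft_force: [0.8, 0.8, -0.3]
grip_width: 0.0654
```

```bash
python3 side.py pics/s4.png; python3 - <<'E'
from h import *
s=manip.sense();c=manip.read_camera("wrist");cv2.imwrite("pics/w4.png",c["frame"][:,:,::-1])
T=wT(c,s);R=s["orientation"]
print(s["orientation"])
for y in(-.042,0,.042):print(proj(c,np.array([.5822,-.0005,.224])+np.array([-.1357*y,.9907*y,0]),T))
E
```

```text
8.45 [ 5.81735354e-01 -2.29747549e-04  2.79069385e-01] [ 0.75525431  0.819218   -0.29854957] [0.02328589 0.01798984 0.01029116] 0.06540844280021305
[[ 9.90644390e-01  1.36467447e-01 -5.73153915e-04]
 [ 1.36467702e-01 -9.90644426e-01  4.32939291e-04]
 [-5.08709612e-04 -5.07105878e-04 -9.99999742e-01]]
[256.92531232 261.32574305]
[257.09144883 207.61543514]
[257.27813989 147.26003976]
```

View pics/w4.png

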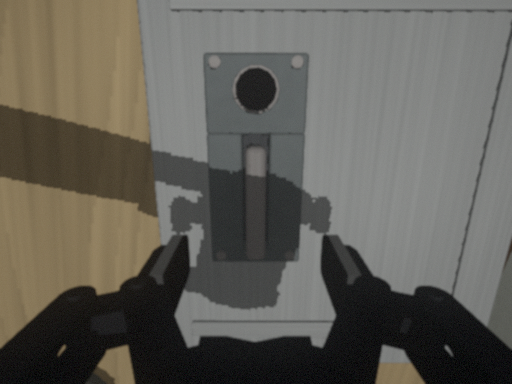

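View pics/s4.png

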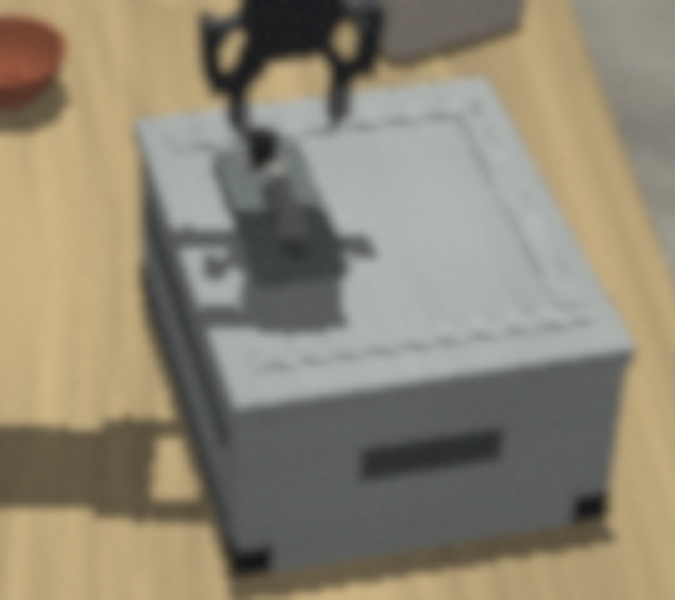

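In the wrist view the bar runs from (257,146) to (256,260), within 2 px of prediction. The jaws straddle it, so I'll descend and pinch.

Call:
arm_command --steps '[{"dx": 0,"dy": 0,"dz": 20,"wx": 0,"wy": 0,"wz": 0,"jaw": 60},{"dx": 0,"dy": 0,"dz": 20,"wx": 0,"wy": 0,"wz": 0,"jaw": 60},{"dx": 0,"dy": 0,"dz": 15,"wx": 0,"wy": 0,"wz": 0,"jaw": 60},{"dx": 0,"dy": 0,"dz": 10,"wx": 0,"wy": 0,"wz": 0,"jaw": 60},{"dx": 0,"dy": 0,"dz": 9,"wx": 0,"wy": 0,"wz": 0,"jaw": 60},{"dx": 0,"dy": 0,"dz": 0,"wx": 0,"wy": 0,"wz": 0,"jaw": 60},{"dx": 0,"dy": 0,"dz": 0,"wx": 0,"wy": 0,"wz": 0,"jaw": 60},{"dx": 0,"dy": 0,"dz": 0,"wx": 0,"wy": 0,"wz": 0,"jaw": 120}]'

```text
clock: 9.55
tool_pos: [0.5825, -0.0007, 0.2062]
orientation: [[0.991, 0.136, 0.001], [0.136, -0.991, -0.0], [0.001, 0.0, -1.0]]
ft_force: [-0.1, -0.5, -0.5]
grip_width: 0.0486
```

Call:
arm_command --steps '[{"dx": 0,"dy": 0,"dz": 0,"wx": 0,"wy": 0,"wz": 0,"jaw": 160},{"dx": 0,"dy": 0,"dz": 0,"wx": 0,"wy": 0,"wz": 0,"jaw": 190},{"dx": 0,"dy": 0,"dz": 0,"wx": 0,"wy": 0,"wz": 0,"jaw": 210},{"dx": 0,"dy": 0,"dz": 0,"wx": 0,"wy": 0,"wz": 0,"jaw": 230},{"dx": 0,"dy": 0,"dz": 0,"wx": 0,"wy": 0,"wz": 0,"jaw": 255},{"dx": 0,"dy": 0,"dz": 0,"wx": 0,"wy": 0,"wz": 0,"jaw": 255},{"dx": 0,"dy": 0,"dz": 0,"wx": 0,"wy": 0,"wz": 0,"jaw": 255},{"dx": 0,"dy": 0,"dz": 0,"wx": 0,"wy": 0,"wz": 0,"jaw": 255}]'

```text
clock: 10.55
tool_pos: [0.5821, -0.0006, 0.2054]
orientation: [[0.991, 0.136, 0.0], [0.136, -0.991, 0.0], [0.0, 0.0, -1.0]]
ft_force: [0.6, 0.4, 1.4]
grip_width: 0.0124
```

```bash
python3 side.py pics/s5.png
```

```text
10.55 [ 0.58212526 -0.00063246  0.20537538] [0.56575519 0.40912986 1.39140444] [ 0.07055524 -0.10028003 -0.03415336] 0.01235631542781639
```

View pics/s5.png

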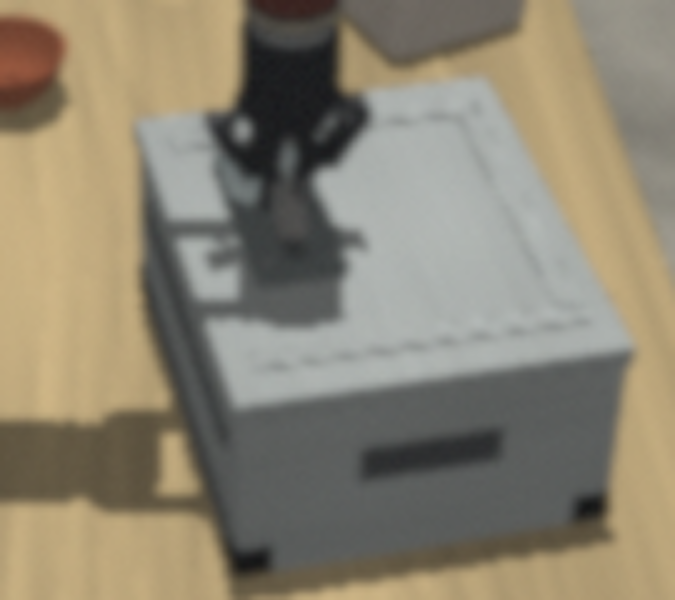

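The grip holds at 12.4 mm on the bar. Clockwise from above is +wz for a tool pointing down.

Call:
arm_command --steps '[{"dx": 0,"dy": 0,"dz": 0,"wx": 0,"wy": 0,"wz": 0.5,"jaw": 255},{"dx": 0,"dy": 0,"dz": 0,"wx": 0,"wy": 0,"wz": 0.7,"jaw": 255},{"dx": 0,"dy": 0,"dz": 0,"wx": 0,"wy": 0,"wz": 0.7,"jaw": 255},{"dx": 0,"dy": 0,"dz": 0,"wx": 0,"wy": 0,"wz": 0.7,"jaw": 255},{"dx": 0,"dy": 0,"dz": 0,"wx": 0,"wy": 0,"wz": 0.7,"jaw": 255},{"dx": 0,"dy": 0,"dz": 0,"wx": 0,"wy": 0,"wz": 0.7,"jaw": 255},{"dx": 0,"dy": 0,"dz": 0,"wx": 0,"wy": 0,"wz": 0.7,"jaw": 255},{"dx": 0,"dy": 0,"dz": 0,"wx": 0,"wy": 0,"wz": 0,"jaw": 255}]'

```text
clock: 11.6
tool_pos: [0.5822, -0.0006, 0.2054]
orientation: [[0.868, -0.496, 0.0], [-0.496, -0.868, 0.0], [0.0, -0.0, -1.0]]
ft_force: [1.1, -0.4, 0.4]
grip_width: 0.0125
```

Call:
arm_command --steps '[{"dx": 0,"dy": 0,"dz": 0,"wx": 0,"wy": 0,"wz": 0.7,"jaw": 255},{"dx": 0,"dy": 0,"dz": 0,"wx": 0,"wy": 0,"wz": 0.7,"jaw": 255},{"dx": 0,"dy": 0,"dz": 0,"wx": 0,"wy": 0,"wz": 0.7,"jaw": 255},{"dx": 0,"dy": 0,"dz": 0,"wx": 0,"wy": 0,"wz": 0.7,"jaw": 255},{"dx": 0,"dy": 0,"dz": 0,"wx": 0,"wy": 0,"wz": 0.7,"jaw": 255},{"dx": 0,"dy": 0,"dz": 0,"wx": 0,"wy": 0,"wz": 0.7,"jaw": 255},{"dx": 0,"dy": 0,"dz": 0,"wx": 0,"wy": 0,"wz": 0.3,"jaw": 255},{"dx": 0,"dy": 0,"dz": 0,"wx": 0,"wy": 0,"wz": 0,"jaw": 255}]'

```text
clock: 12.6
tool_pos: [0.5822, -0.0006, 0.2054]
orientation: [[0.412, -0.911, 0.001], [-0.911, -0.412, -0.0], [0.0, -0.0, -1.0]]
ft_force: [1.8, -0.9, 1.1]
grip_width: 0.0126
```

```bash
python3 side.py pics/s6.png;python3 - <<'E'
from h import *
s=manip.sense();c=manip.read_camera("wrist");cv2.imwrite("pics/w6.png",c["frame"][:,:,::-1]);print(s["joints"])
E
```

```text
12.6 [ 0.58218749 -0.00064304  0.20540161] [ 1.77597446 -0.88675059  1.06918788] [-0.02032678 -0.1683377   0.15488681] 0.012644036803745963
[-7.38842247e+00 -1.80908190e+00  9.97706866e+01  3.25255921e-03
  8.20076047e+01  5.83042183e+01]
```

View pics/w6.png

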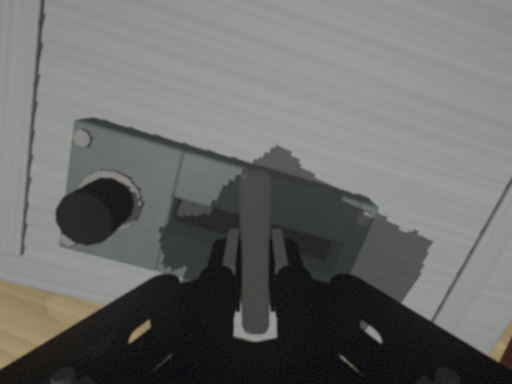

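View pics/s6.png

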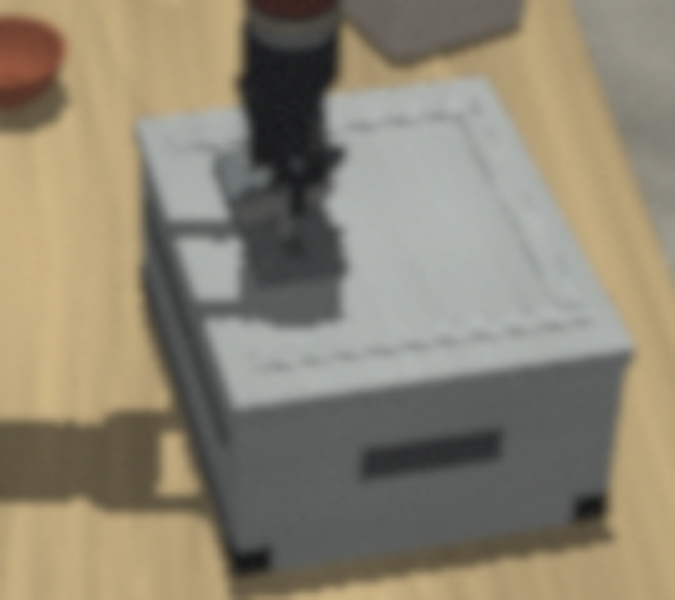

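The wrist view has the bar turned with the jaws, about 73.5° (1.28 rad). I'll nudge it to the stop.

Call:
arm_command --steps '[{"dx": 0,"dy": 0,"dz": 0,"wx": 0,"wy": 0,"wz": 0.1,"jaw": 255},{"dx": 0,"dy": 0,"dz": 0,"wx": 0,"wy": 0,"wz": 0.1,"jaw": 255},{"dx": 0,"dy": 0,"dz": 0,"wx": 0,"wy": 0,"wz": 0.1,"jaw": 255},{"dx": 0,"dy": 0,"dz": 0,"wx": 0,"wy": 0,"wz": 0,"jaw": 255},{"dx": 0,"dy": 0,"dz": 0,"wx": 0,"wy": 0,"wz": 0,"jaw": 255},{"dx": 0,"dy": 0,"dz": 0,"wx": 0,"wy": 0,"wz": 0,"jaw": 255},{"dx": 0,"dy": 0,"dz": 0,"wx": 0,"wy": 0,"wz": 0,"jaw": 255},{"dx": 0,"dy": 0,"dz": 0,"wx": 0,"wy": 0,"wz": 0,"jaw": 255}]'

```text
clock: 13.7
tool_pos: [0.5822, -0.0007, 0.2054]
orientation: [[0.372, -0.928, 0.0], [-0.928, -0.372, -0.0], [0.0, -0.0, -1.0]]
ft_force: [3.5, 0.6, -0.3]
grip_width: 0.0128
```

```bash
python3 - <<'E'
from h import *
from scipy.spatial.transform import Rotation as Ro
s=manip.sense();print(s["torque"],s["ft_force"])
R=np.array(s["orientation"]);p=np.array(s["tool_pos"])
a=np.arctan2(R[1,0],R[0,0]);print("toolx",np.degrees(a))
yaw=np.radians(7.8);ex=np.array([np.cos(yaw),np.sin(yaw),0]);ey=np.array([-np.sin(yaw),np.cos(yaw),0])
H=np.array([.5822,-.0005,0])+.22*ex+[0,0,.16]
print("hinge",H,"hinge axis in tool",R.T@ey)
for n in (1,2,3,4):
    th=.1*n;Q=Ro.from_rotvec(ey*th).as_matrix();p1=H+Q@(p-H);print(th,p1)
# per step d=0.025 rad body-frame shift/turn (constant in the moving tool frame)
d=.025;Q=Ro.from_rotvec(ey*d).as_matrix();print("per step shift mm",R.T@((H+Q@(p-H))-p)*1e3,"turn units",R.T@ey*np.degrees(d)/8)
E
```

```text
[ 0.05248634 -0.492037    0.44241105] [ 3.46975653  0.55080118 -0.30809887]
toolx -68.19037385137645
hinge [0.80016452 0.02935743 0.16      ] hinge axis in tool [-9.70255050e-01 -2.42084965e-01 -9.14201839e-05]
0.1 [5.87745258e-01 1.07516227e-04 2.27139912e-01]
0.2 [0.59544736 0.00116257 0.24821113]
0.30000000000000004 [0.60519514 0.00249785 0.26840098]
0.4 [0.61689119 0.00410001 0.28750771]
per step shift mm [ 0.29243267 -1.16997243 -5.48609915] turn units [-1.73723498e-01 -4.33451462e-02 -1.63687209e-05]
```

The tool is at 76° with the moment up to 0.44 N m, so the handle is at its stop. Now I'll lift along the arc, with the same body-frame step for each row.

Call:
arm_command --steps '[{"dx": 0.1,"dy": -0.6,"dz": -2.7,"wx": -0.087,"wy": -0.022,"wz": 0,"jaw": 255},{"dx": 0.1,"dy": -0.6,"dz": -2.7,"wx": -0.087,"wy": -0.022,"wz": 0,"jaw": 255},{"dx": 0.1,"dy": -0.6,"dz": -2.7,"wx": -0.087,"wy": -0.022,"wz": 0,"jaw": 255},{"dx": 0.1,"dy": -0.6,"dz": -2.7,"wx": -0.087,"wy": -0.022,"wz": 0,"jaw": 255},{"dx": 0.3,"dy": -1.2,"dz": -5.5,"wx": -0.174,"wy": -0.043,"wz": 0,"jaw": 255},{"dx": 0.3,"dy": -1.2,"dz": -5.5,"wx": -0.174,"wy": -0.043,"wz": 0,"jaw": 255},{"dx": 0,"dy": 0,"dz": 0,"wx": 0,"wy": 0,"wz": 0,"jaw": 255},{"dx": 0,"dy": 0,"dz": 0,"wx": 0,"wy": 0,"wz": 0,"jaw": 255}]'

```text
clock: 14.7
tool_pos: [0.5872, 0.0001, 0.226]
orientation: [[0.37, -0.923, -0.101], [-0.929, -0.371, -0.014], [-0.024, 0.099, -0.995]]
ft_force: [2.3, -3.3, -11.5]
grip_width: 0.0125
```

```bash
python3 side.py pics/s7.png
```

```text
14.7 [5.87222402e-01 1.36133217e-04 2.26035967e-01] [  2.289105    -3.30842196 -11.53151486] [-0.46248925 -0.78724509  0.53118662] 0.012521332215965589
```

View pics/s7.png

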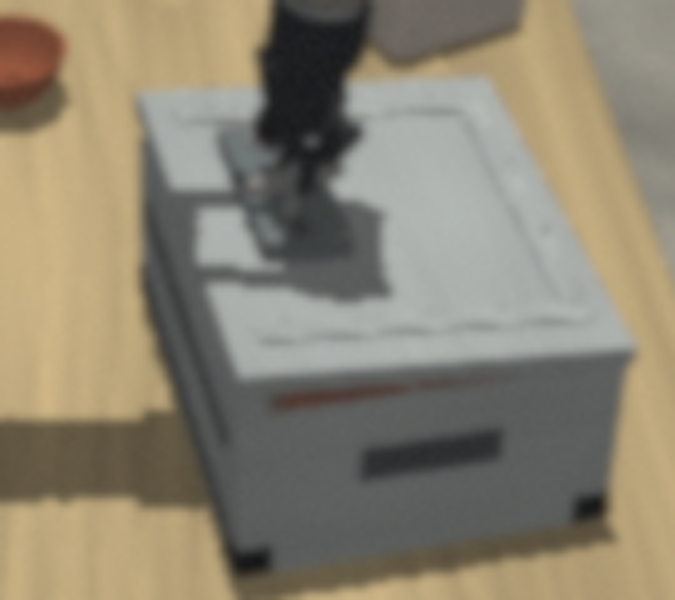

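The lid is lifting: the gap shows red at (330,395), and the load is 11.5 N as expected. I'll continue to about 0.4 rad.

Call:
arm_command --steps '[{"dx": 0.3,"dy": -1.2,"dz": -5.5,"wx": -0.174,"wy": -0.043,"wz": 0,"jaw": 255},{"dx": 0.3,"dy": -1.2,"dz": -5.5,"wx": -0.174,"wy": -0.043,"wz": 0,"jaw": 255},{"dx": 0.3,"dy": -1.2,"dz": -5.5,"wx": -0.174,"wy": -0.043,"wz": 0,"jaw": 255},{"dx": 0.3,"dy": -1.2,"dz": -5.5,"wx": -0.174,"wy": -0.043,"wz": 0,"jaw": 255},{"dx": 0.3,"dy": -1.2,"dz": -5.5,"wx": -0.174,"wy": -0.043,"wz": 0,"jaw": 255},{"dx": 0.3,"dy": -1.2,"dz": -5.5,"wx": -0.174,"wy": -0.043,"wz": 0,"jaw": 255},{"dx": 0,"dy": 0,"dz": 0,"wx": 0,"wy": 0,"wz": 0,"jaw": 255},{"dx": 0,"dy": 0,"dz": 0,"wx": 0,"wy": 0,"wz": 0,"jaw": 255}]'

```text
clock: 15.75
tool_pos: [0.6004, 0.0019, 0.2592]
orientation: [[0.364, -0.898, -0.246], [-0.93, -0.367, -0.034], [-0.06, 0.241, -0.969]]
ft_force: [-1.4, -4.5, -7.3]
grip_width: 0.0126
```

Call:
arm_command --steps '[{"dx": 0.3,"dy": -1.2,"dz": -5.5,"wx": -0.174,"wy": -0.043,"wz": 0,"jaw": 255},{"dx": 0.3,"dy": -1.2,"dz": -5.5,"wx": -0.174,"wy": -0.043,"wz": 0,"jaw": 255},{"dx": 0.3,"dy": -1.2,"dz": -5.5,"wx": -0.174,"wy": -0.043,"wz": 0,"jaw": 255},{"dx": 0.3,"dy": -1.2,"dz": -5.5,"wx": -0.174,"wy": -0.043,"wz": 0,"jaw": 255},{"dx": 0.3,"dy": -1.2,"dz": -5.5,"wx": -0.174,"wy": -0.043,"wz": 0,"jaw": 255},{"dx": 0.3,"dy": -1.2,"dz": -5.5,"wx": -0.174,"wy": -0.043,"wz": 0,"jaw": 255},{"dx": 0,"dy": 0,"dz": 0,"wx": 0,"wy": 0,"wz": 0,"jaw": 255},{"dx": 0,"dy": 0,"dz": 0,"wx": 0,"wy": 0,"wz": 0,"jaw": 255}]'

```text
clock: 16.75
tool_pos: [0.6173, 0.0042, 0.2881]
orientation: [[0.352, -0.852, -0.387], [-0.931, -0.361, -0.054], [-0.094, 0.379, -0.92]]
ft_force: [-3.3, -5.3, -7.7]
grip_width: 0.0123
```

```bash
python3 side.py pics/s8.png;python3 - <<'E'
from h import *
s=manip.sense();c=manip.read_camera("wrist");cv2.imwrite("pics/w8.png",c["frame"][:,:,::-1]);print(s["joints"])
E
```

```text
16.75 [0.61726133 0.00423411 0.28810412] [-3.27785793 -5.2807215  -7.65914567] [-0.49940927 -0.26741399  0.74078857] 0.01234878998274565
[ -4.35234685  15.40622155  75.3425824   -5.11338357 111.6987112
  62.91211356]
```

View pics/w8.png

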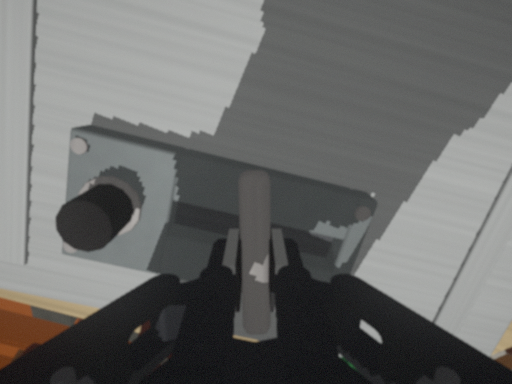

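View pics/s8.png

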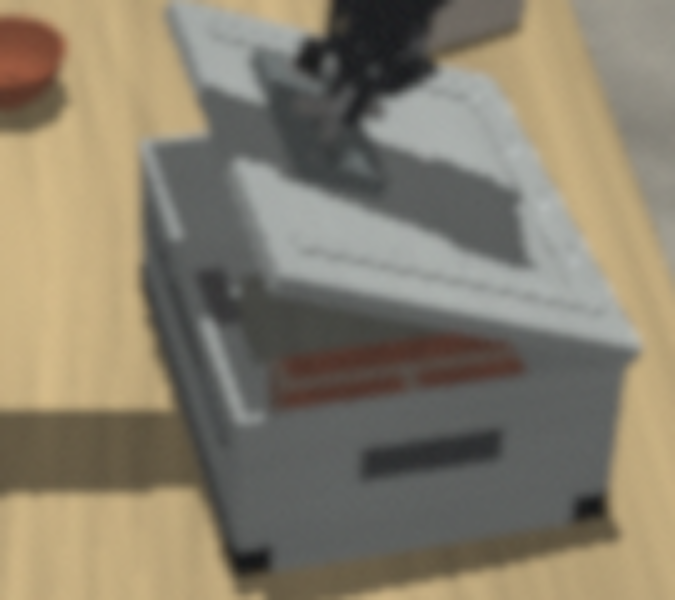

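The lid is near 0.4 rad (TCP at z 0.288, as planned) and the bar is still turned. I'll open the jaws only partway, to keep clear of the button, and back straight out.

Call:
arm_command --steps '[{"dx": 0,"dy": 0,"dz": 0,"wx": 0,"wy": 0,"wz": 0,"jaw": 205},{"dx": 0,"dy": 0,"dz": 0,"wx": 0,"wy": 0,"wz": 0,"jaw": 180},{"dx": 0,"dy": 0,"dz": 0,"wx": 0,"wy": 0,"wz": 0,"jaw": 150},{"dx": 0,"dy": 0,"dz": 0,"wx": 0,"wy": 0,"wz": 0,"jaw": 150},{"dx": 0,"dy": 0,"dz": 0,"wx": 0,"wy": 0,"wz": 0,"jaw": 150},{"dx": 0,"dy": 0,"dz": 0,"wx": 0,"wy": 0,"wz": 0,"jaw": 150},{"dx": 0,"dy": 0,"dz": 0,"wx": 0,"wy": 0,"wz": 0,"jaw": 150},{"dx": 0,"dy": 0,"dz": 0,"wx": 0,"wy": 0,"wz": 0,"jaw": 150}]'

```text
clock: 17.85
tool_pos: [0.6173, 0.0044, 0.2872]
orientation: [[0.353, -0.852, -0.386], [-0.931, -0.361, -0.053], [-0.094, 0.379, -0.921]]
ft_force: [1.0, -0.1, 0.1]
grip_width: 0.0353
```

```bash
python3 side.py pics/s9.png
```

```text
17.85 [0.61728126 0.00439574 0.28722006] [ 1.04935531 -0.09435325  0.05963523] [ 0.00847302 -0.20816835  0.01823   ] 0.03530692806173474
```

View pics/s9.png

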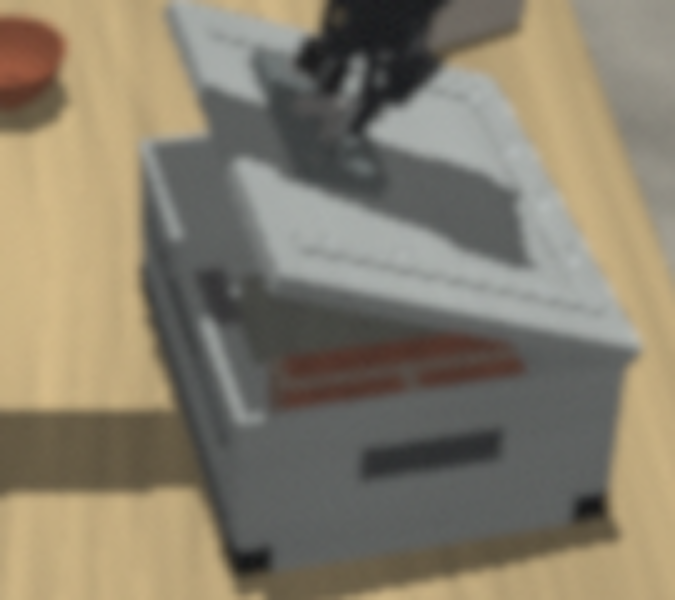

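The jaws are open at 35 mm with no load on the wrist, and the lid's front corner is unchanged at (280,280). Now I'll retract.

Call:
arm_command --steps '[{"dx": 0,"dy": 0,"dz": -6,"wx": 0,"wy": 0,"wz": 0,"jaw": 150},{"dx": 0,"dy": 0,"dz": -10,"wx": 0,"wy": 0,"wz": 0,"jaw": 150},{"dx": 0,"dy": 0,"dz": -15,"wx": 0,"wy": 0,"wz": 0,"jaw": 150},{"dx": 0,"dy": 0,"dz": -20,"wx": 0,"wy": 0,"wz": 0,"jaw": 150},{"dx": 0,"dy": 0,"dz": -25,"wx": 0,"wy": 0,"wz": 0,"jaw": 150},{"dx": 0,"dy": 0,"dz": -25,"wx": 0,"wy": 0,"wz": 0,"jaw": 150},{"dx": 0,"dy": 0,"dz": 0,"wx": 0,"wy": 0,"wz": 0,"jaw": 150},{"dx": 0,"dy": 0,"dz": 0,"wx": 0,"wy": 0,"wz": 0,"jaw": 150}]'

```text
clock: 18.9
tool_pos: [0.6562, 0.0098, 0.3798]
orientation: [[0.353, -0.852, -0.387], [-0.931, -0.361, -0.053], [-0.094, 0.379, -0.921]]
ft_force: [0.0, -0.0, -0.3]
grip_width: 0.0348
```

```bash
python3 side.py pics/s10.png;python3 - <<'E'
from h import *
from scipy.spatial.transform import Rotation as Ro
s=manip.sense();c=manip.read_camera("wrist");f=c["frame"][:,:,::-1].copy()
T=wT(c,s)
yaw=np.radians(7.8);ex=np.array([np.cos(yaw),np.sin(yaw),0]);ey=np.array([-np.sin(yaw),np.cos(yaw),0]);ez=np.array([0,0,1.])
H=np.array([.5822,-.0005,0])+.22*ex+[0,0,.16]
def L(x,y,z,th): # plate coords
    v=(x-.22)*ex+y*ey+(z+.02)*ez; return H+Ro.from_rotvec(ey*th).as_matrix()@v
for th,col in((.35,(255,0,0)),(.4,(0,255,0))):
  for a in (1.31,1.0):
    for q in(-.042,.042):
      p=proj(c,L(q*np.sin(a),q*np.cos(a),.044,th),T);cv2.circle(f,tuple(int(round(v)) for v in p),3,col if a>1.2 else (0,0,255),-1)
  for x,y in((.036,.102),(-.036,.102),(.036,-.058),(-.036,-.058)):
      p=proj(c,L(x,y,.018,th),T);cv2.circle(f,tuple(int(round(v)) for v in p),2,col,-1)
cv2.imwrite("pics/w10.png",f)
E
```

```text
18.9 [0.65622896 0.00982971 0.379789  ] [ 0.00430948 -0.02938721 -0.32452251] [ 0.03232331 -0.22600428  0.00445851] 0.03482684055280798
```

View pics/w10.png

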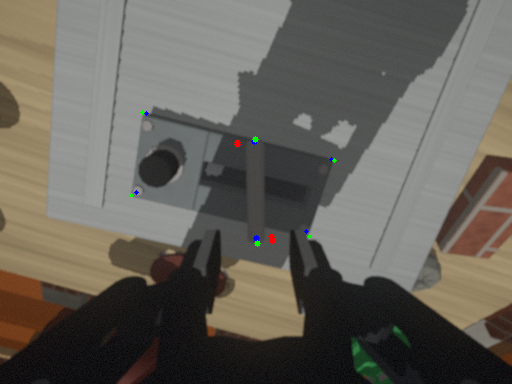

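View pics/s10.png

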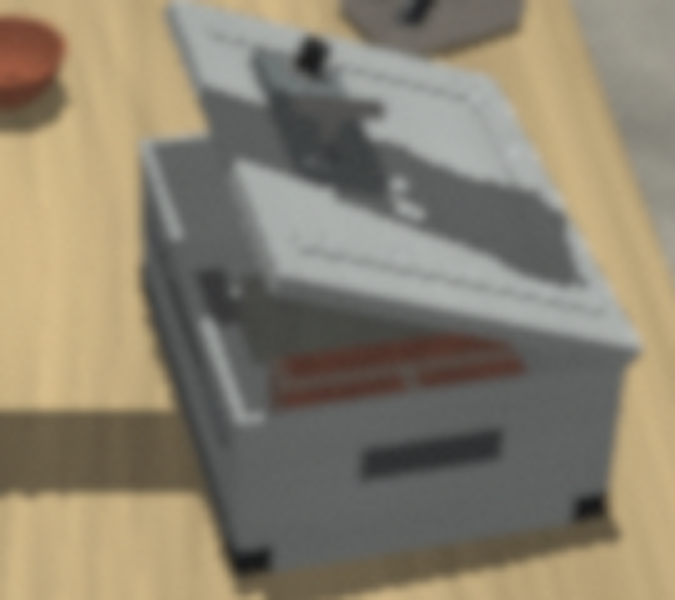

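The bar ends at (255,140) and (257,242) lie on the predicted 1.31 rad marks. The lid is unchanged after release and the robot is clear, so I'll hand in.

```bash
python3 -c "
from station import manip
s=manip.sense();print(s['clock'],s['ft_force'],s['joint_vel'])
print(manip.job_done())"
```

```text
19.0 [ 0.75987498 -1.21980848 -0.35674485] [-0.06372749  0.14445335  0.25317482 -0.04052525  0.07465263  0.05274532]
the job is handed in; nothing more can be done
None
```

The tool chest is open and I handed the job in at 19.0 s; the station gave no verdict.

- **Button:** I pressed it with closed fingers. The highest reading was 4.2 N, but the force was only read at the end of each call. The side view showed the T-handle out.
- **Handle:** I turned it clockwise until the jaws had gone 76°, with the wrist moment at 0.44 N m. After release the bar matched the marks for the 1.31 rad stop in the wrist picture.
- **Lid:** I raised it about 0.4 rad, which puts the front edge about 12 cm up. That angle comes from the arm's motion; the wrist picture could not tell 0.35 from 0.40 rad. The lid did not move when I let go or when I backed away.
- **Robot and bystanders:** At the end the fingers were about 10 cm clear of the handle, with only noise on the wrist force. The arm never came near the bowl, pumpkin or brick. I did not measure their positions again.

No check failed or disagreed.

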